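Press the cap home on the waiting vial

TASK

Two identical hand presses stand on the bench, levers up: one holds a glass vial whose cap is only set on its mouth, the other just a steel setting plug. Press the vial's cap fully home: hold in the release button on that press's lever grip while swinging the lever all the way down to its stop, then let go and leave it down. Leave the other press's lever up.

Things in the scene. Friction and masses are not known exactly. Their poses are not given: they have to be found in the camera images.
- vial: Amber glass vial, 23 mm wide, 75 mm high without cap, upright in the nest (20 mm above the bench) under the ram of the left or the right press; origin at the centre of its underside, z up. The other press holds a stepped steel plug, 23 mm wide, 60 mm high. A press's nest lies 83 mm along -y (button axes) from its lever's pivot. Press heads reach 195 mm above the bench, ram rods 229 mm.
- cap_top (a point): Centre of the top of the vial's bare aluminium cap (25 mm wide, 14 mm high): 86 mm above the vial's origin at the start, 78 mm when fully home. The press's ram comes down on it as the lever swings down; it resists with about 12 N at the ram and stays where pushed. The presses are fixed to the bench.
- left_button (a point): Top centre of the release button of the left (+y) press: grey pad 40 mm long, 24 wide, 10 mm proud of the black grip's upper face (grip 34 mm wide, ending 40 mm beyond), sinks 7 mm at 1 to 4 N. Axes turn with the lever: z out of the button, x along the lever to the pivot, y level along the pivot axis. Pivot axis at x = 165, z = -23 mm, 175 mm above the bench; the grip points roughly at the robot.
- right_button (a point): The same on the right (-y) press. Both levers start 34 degrees (0.6 rad) above level, button 287 mm above the bench, and swing down 0.75 rad to a hard stop, button then 173 mm. With the button out a catch stops the lever within 5 degrees; sunk over 5 mm it passes. The lever is stiff (6 to 9 N at the button, so pushing the button sinks it first, then moves the lever) and stays where left.
Things that resemble listed ones, but are neither listed nor needed, are in the scene too. Leave any blue or yellow look-alike of the vial alone.

How it is judged (in metres and radians):
At the end, for the whole second after the job is handed in: The cap's top is at most 80.5 mm above the vial's origin (2.5 mm short of home); the vial is upright (10 degrees), at rest, within 15 mm of its start; its press's lever is down (button below 200 mm above the bench), the other press's lever up (button within 30 mm of its start) (z of cap_top in the frame of vial below 0.0805 m and angle between vial's own z axis and vertical below 0.17 rad and distance of vial from where it was at the start of the episode below 0.015 m and linear speed of vial below 0.02 m/s and ((height (world z) of left_button below 0.2 m and distance of right_button from where it was at the start of the episode below 0.03 m) or (height (world z) of right_button below 0.2 m and distance of left_button from where it was at the start of the episode below 0.03 m))); the robot touches nothing.
It fails at once if the levers of both presses are swung down (distance of each of left_button, right_button from where it was at the start of the episode above 0.03 m).
It also fails if it takes over 38 s, if anything falls off the work surface, if the arm or the gripper's body presses on something with over 40 N, if the wrist force passes 120 N, or if a joint passes its speed limit or range.

ROBOT

A 6-joint arm with a two-finger parallel gripper is mounted at the origin on the work surface. World frame = base frame: x ahead of the robot, y to its left, z up, the work surface at z = 0. Lengths are in mm, angles in degrees, forces in N, time in s.
With the tool pointing down it reaches from about 300 to 850 mm from the base axis. Payload 4.2 kg.
Tool frame: the origin (TCP) lies at the very end of the fingers, on their centre line; the grasp point (between the pads) lies 19 mm behind it; z points along the fingers, y is the direction in which the jaws open and shut (so a half turn about z gives the same grasp; the last joint's range is limited). The gripper opens to 91 mm and grips with 3 to 60 N. Pads are 32 mm wide; open, the fingers measure 118 mm over their backs; the gripper's body (76 mm by 178 mm) begins 60 mm behind the grasp point.
Start: joints at [68.755, 18.312, 89.639, -0, 72.044, -1.146], TCP at [197.601, 539.997, 213.976] pointing down, gripper open.
Joint ranges: [-177.97, 177.97], [-48.28, 115.42], [12.27, 149.76], [-77.06, 257.06], [2.81, 150.46], [-146.56, 146.56]. Speed limits (degrees/s): [147.25, 147.25, 180, 180, 180, 180].

INTERFACE

Orientations are given as [roll, pitch, yaw] about the fixed x, y, z axes, in that order (R = Rz(yaw) Ry(pitch) Rx(roll)).
In Python, from workcell import telemetry, grab_frame, job gives the robot as it stands.
- The arm moves only by the tool drive_tool, never from a script. Its argument "moves" is a list of rows, each an object of numbers: "claw": the closure, from -1 (fully open) to 1 (shut); "dx", "dy", "dz": the shift along the tool's x, y, z in units of 20 mm (1.0 is 20 mm); "yaw": the turn about the tool's z in units of 0.15 rad (1.0 is 0.15 rad). In form: [{"claw": .., "dx": .., "dy": .., "dz": .., "yaw": ..}, ...]. A call has 1 to 5 rows; each row shifts and turns the pose as measured when the row begins, along the tool's axes as they then stand; what a row does not reach is not made up. A row lasts 1/8 s, in which the tool goes at most 62.5 mm and 10.7 degrees, less where a joint would pass 70% of its speed; a pose out of reach is approached as far as the arm can. A call with a number of a shift or a turn outside -1 to 1 is refused whole. A call with a gripper value outside its range is refused whole. The fingers move at their own pace and stop on an object; "grip_force" is the grip in N (left out, the last holds). Time passes only in rows, so rows that do not move let the fingers close. It gives the time, the measured TCP pose, the force and the opening at its end, in the units of the state.
- telemetry.state(): the state, without advancing time (a new reading comes with each control period).
- grab_frame(name): name is "scene" or "top"; returns a dict with "color" (384x512x3 uint8, blue, green, red), "vertical_fov" (degrees; the focal length in pixels is half the picture's height over the tangent of half this angle, whatever the lens; pixels are square), "cx", "cy" (the principal point, pixels), "pose" (4x4, takes a point from camera to world coordinates). Camera axes: x right, y down, z forward; pixel columns grow to the right and rows downward; lengths in mm; the calibration is good to about 2 mm. A picture is of the moment at which its call begins. There is no depth.
- job.job_done(): hands the job in, once; it reports no verdict.
The state is a dict: "time_s": time; "qpos": joint angles; "qvel": joint speeds; "effort": joint torques, N m; "ee_pos": TCP position; "ee_rot": TCP orientation; "force": force on the tool from outside, world axes, zero at the start; "torque": the same for the moment, N m; "gripper_width": finger opening in mm.
Only numpy, scipy, OpenCV 4.12 (cv2) and the standard library are available. Lean on these libraries where they do the work, as an engineer would, in place of code of your own. Each camera call takes 0.05 s, during which the arm holds its last target.

## Working session

There is one attempt and no reset: what is moved stays moved. The work goes in short steps, Python scripts to look and compute and a tool call to move; the robot and the scene stay as the last step left them, time stands still between calls to the robot, and variables do not carry over. Pictures are saved under pics/ and viewed, and the job is handed in when it is done.

Besides the shell and the picture viewer there is one more tool, called after ">>>" as name(argument=value, ...), one argument or row to a line, values as JSON. drive_tool: Moves the arm, as the interface text tells. Its arguments: {"type":"object","properties":{"moves":{"type":"array"},"grip_force":{"type":"number"}},"required":["moves"]}

```bash
mkdir -p pics; ls; python3 - <<'E'
from workcell import telemetry, grab_frame
import cv2
for n in("scene","top"):
    f=grab_frame(n); cv2.imwrite(f"pics/{n}0.png",f["color"]); print(n,f["vertical_fov"],f["cx"],f["cy"],f["pose"])
print(telemetry.state())
E
```

```text
pics
scene 44.27536138432294 261.4677628083865 198.4286396839213 [[-4.80822291e-01  5.71058253e-01 -6.65358848e-01  1.27847289e+03]
 [ 8.76785997e-01  3.19631017e-01 -3.59280293e-01  3.64400480e+02]
 [ 7.49934904e-03 -7.56127294e-01 -6.54381597e-01  8.13244221e+02]
 [ 0.00000000e+00  0.00000000e+00  0.00000000e+00  1.00000000e+00]]
top 46.771960430947594 255.34305753144878 189.91201462336915 [[ 6.26967116e-02 -9.76828753e-01  2.04633110e-01  4.62162851e+02]
 [-9.98024565e-01 -6.21882780e-02  8.92113815e-03  7.95651079e+00]
 [ 4.01135650e-03 -2.04788197e-01 -9.78798091e-01  1.09204227e+03]
 [ 0.00000000e+00  0.00000000e+00  0.00000000e+00  1.00000000e+00]]
{'time_s': 0.1, 'qpos': array([ 6.87537085e+01,  1.83476864e+01,  8.96969023e+01, -6.41030332e-04,
        7.20428084e+01, -1.14365938e+00]), 'qvel': array([-0.01424475, -0.07220871, -0.16790651, -0.02865974,  0.00152993,
       -0.00573645]), 'effort': array([-1.44472819e-03, -4.13334811e+01, -2.32512295e+01,  7.28216046e-02,
        4.20843449e-02, -5.60751062e-05]), 'ee_pos': array([197.45668328, 539.58131271, 213.22429846]), 'ee_rot': array([-1.79912608e+02, -1.13500488e-03,  1.59897565e+02]), 'force': array([ 0.02443138, -0.07391134,  0.12501083]), 'torque': array([-0.007552  ,  0.01235087,  0.00640074]), 'gripper_width': 91.19576011021813}
```

View pics/scene0.png

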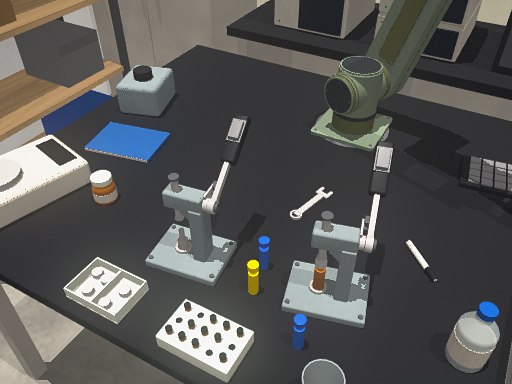

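View pics/top0.png

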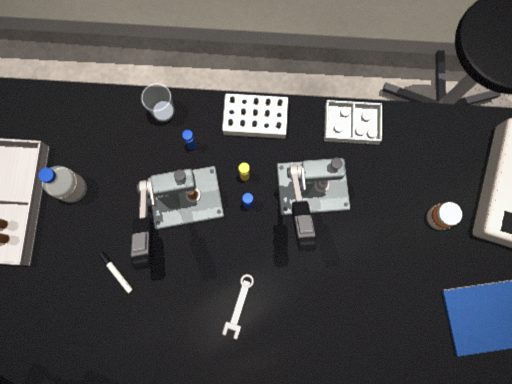

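```bash
python3 - <<'E'
import cv2,numpy as np
s=cv2.imread("pics/scene0.png");t=cv2.imread("pics/top0.png")
a=cv2.resize(s[210:310,280:380],(400,400),interpolation=cv2.INTER_CUBIC)
b=cv2.resize(s[170:270,140:240],(400,400),interpolation=cv2.INTER_CUBIC)
cv2.imwrite("pics/c1.png",np.hstack([a,b]))
a=cv2.resize(t[150:275,100:230],(400,385),interpolation=cv2.INTER_CUBIC)
b=cv2.resize(s[125:250,330:460],(400,385),interpolation=cv2.INTER_CUBIC)
cv2.imwrite("pics/c2.png",np.hstack([a,b]))
E
```

```text
(no output)
```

View pics/c1.png

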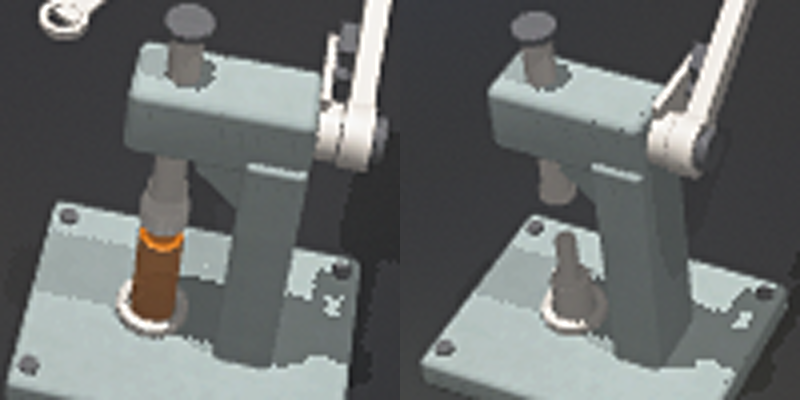

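View pics/c2.png

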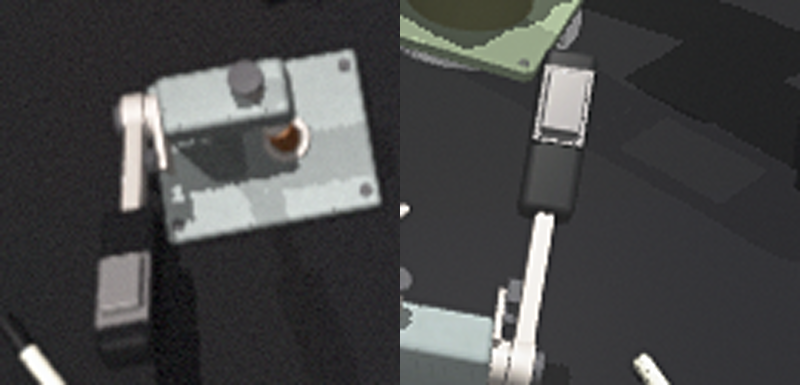

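```bash
cat > h.py <<'E'
import numpy as np,cv2
from workcell import grab_frame
def ray(f,p):
    h,w=f["color"].shape[:2]; fl=h/2/np.tan(np.radians(f["vertical_fov"])/2)
    d=np.array([(p[0]-f["cx"])/fl,(p[1]-f["cy"])/fl,1.]); T=np.array(f["pose"])
    return T[:3,3],T[:3,:3]@d
def plane(f,p,z):
    o,d=ray(f,p); return o+d*(z-o[2])/d[2]
def tri(f1,p1,f2,p2):
    o1,d1=ray(f1,p1);o2,d2=ray(f2,p2)
    s=np.linalg.lstsq(np.c_[d1,-d2],o2-o1,rcond=None)[0]
    a=o1+s[0]*d1;b=o2+s[1]*d2; return (a+b)/2,np.linalg.norm(a-b)
def blob(img,roi,lo,hi):
    x0,y0,x1,y1=roi; g=cv2.cvtColor(img[y0:y1,x0:x1],cv2.COLOR_BGR2GRAY)
    m=cv2.inRange(g,lo,hi); n,l,st,c=cv2.connectedComponentsWithStats(m,connectivity=4)
    i=1+np.argmax(st[1:,4]); print(st[i]+np.array([x0,y0,0,0,0]),c[i]+[x0,y0])
    r=cv2.minAreaRect(np.argwhere(l==i)[:,::-1].astype(np.float32)); print("rect",r)
    return np.array(r[0])+[x0,y0]
E
python3 - <<'E'
from h import *
S=grab_frame("scene");T=grab_frame("top")
pt=blob(T["color"],(125,220,155,270),90,170)
ps=blob(S["color"],(370,135,400,180),120,255)
print(tri(T,pt,S,ps)); print(plane(T,pt,287),plane(S,ps,287))
rt=blob(T["color"],(172,168,187,186),60,120)
rs=np.array([280+190/4,210+20/4])
print("ram",tri(T,(180,177),S,rs),plane(T,(180,177),229),plane(S,rs,229))
E
```

```text
[131 232  18  25 350] [139.11714286 243.60285714]
rect ((14.5, 24.0), (24.0, 17.0), 90.0)
[373 146  20  27 330] [383.19090909 157.08484848]
rect ((12.824324607849121, 23.554054260253906), (15.946702003479004, 24.824247360229492), 9.462322235107422)
(array([518.40817912, 219.04728603, 279.22896681]), np.float64(1.323897671943782))
[517.6645765  217.66874426 287.        ] [529.88440732 220.60154462 287.        ]
[172 169  14  16 128] [179.5   176.125]
rect ((6.5, 8.5), (15.0, 13.0), 90.0)
ram (array([660.50853943, 168.77195941, 223.56418545]), np.float64(0.33110999201763175)) [659.32535778 167.61086149 229.        ] [666.12909257 170.72216029 229.        ]
```

```bash
python3 - <<'E'
from h import *
s=cv2.imread("pics/scene0.png");t=cv2.imread("pics/top0.png")
a=cv2.resize(t[225:275,120:160],(320,400),interpolation=cv2.INTER_NEAREST)
b=cv2.resize(s[135:185,363:403],(320,400),interpolation=cv2.INTER_NEAREST)
cv2.imwrite("pics/c3.png",np.hstack([a,b]))
S=grab_frame("scene");T=grab_frame("top")
def proj(f,P):
    M=np.linalg.inv(np.array(f["pose"]));c=M[:3,:3]@P+M[:3,3];fl=192/np.tan(np.radians(f["vertical_fov"])/2)
    return np.round([c[0]/c[2]*fl+f["cx"],c[1]/c[2]*fl+f["cy"]],1)
psi=np.radians(14.3);u=np.array([np.cos(psi),np.sin(psi),0]);v=np.array([-u[1],u[0],0])
r=np.array([661,168.5,229]);piv=r+83*v;piv[2]=175
th=.6
for th in(.6,):
  ex=u*np.cos(th)-[0,0,np.sin(th)];ez=u*np.sin(th)+[0,0,np.cos(th)]
  B=piv-165*ex+23*ez;print("B",B,"piv",piv)
  for dx,dy in((0,0),(20,12),(20,-12),(-20,-12),(-20,12)):
    P=B+dx*ex+dy*v;print(dx,dy,proj(T,P),proj(S,P))
print(proj(T,piv),proj(S,piv))
E
```

```text
B [521.12254595 218.49960824 287.14872725] piv [640.49908194 248.92830571 175.        ]
0 0 [139.2 242. ] [383.2 155.8]
20 12 [133.1 235. ] [388.1 166.6]
20 -12 [146.1 232.5] [375.2 164.6]
-20 -12 [145.6 249.4] [378.4 145.2]
-20 12 [132.2 251.9] [391.1 147.1]
[144.9 189.3] [368.7 241.9]
```

View pics/c3.png

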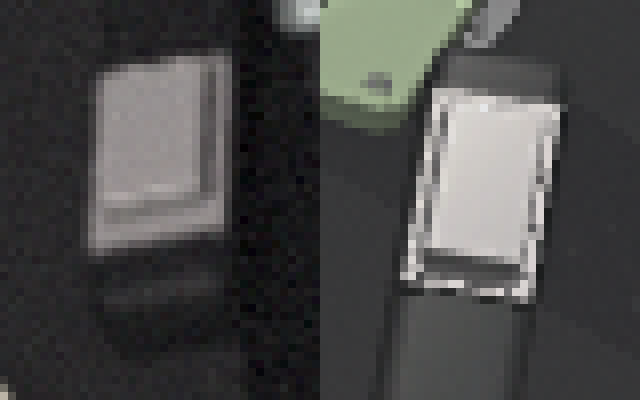

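>>> drive_tool(
  moves=[
    {"claw":1,"dx":0,"dy":0,"dz":-1,"yaw":-1},
    {"claw":1,"dx":0,"dy":0,"dz":-1,"yaw":-1},
    {"claw":1,"dx":0,"dy":0,"dz":-1,"yaw":-1},
    {"claw":1,"dx":0,"dy":0,"dz":-1,"yaw":-1},
    {"claw":1,"dx":0,"dy":0,"dz":-1,"yaw":0},
  ],
  grip_force=10,
)

```text
time_s: 0.92
ee_pos: [197.1, 538.7, 314.0]
ee_rot: [-179.7, -0.2, -164.6]
force: [0.0, 1.2, 0.4]
gripper_width: 43.9
```

>>> drive_tool(
  moves=[
    {"claw":1,"dx":-0.57,"dy":-1,"dz":-1,"yaw":0},
    {"claw":1,"dx":-0.57,"dy":-1,"dz":-1,"yaw":0},
    {"claw":1,"dx":-0.57,"dy":-1,"dz":0,"yaw":0},
    {"claw":1,"dx":-0.57,"dy":-1,"dz":0,"yaw":0},
    {"claw":1,"dx":-0.57,"dy":-1,"dz":0,"yaw":0},
  ],
)

```text
time_s: 1.55
ee_pos: [280.3, 457.0, 357.1]
ee_rot: [-179.9, -0.1, -164.4]
force: [-0.4, 1.1, 0.6]
gripper_width: 0.4
```

>>> drive_tool(
  moves=[
    {"claw":1,"dx":-0.57,"dy":-1,"dz":0,"yaw":0},
    {"claw":1,"dx":-0.57,"dy":-1,"dz":0,"yaw":0},
    {"claw":1,"dx":-0.57,"dy":-1,"dz":0,"yaw":0},
    {"claw":1,"dx":-0.57,"dy":-1,"dz":0,"yaw":0},
    {"claw":1,"dx":-0.57,"dy":-1,"dz":0,"yaw":0},
  ],
)

```text
time_s: 2.17
ee_pos: [364.4, 372.9, 357.1]
ee_rot: [-179.8, -0.1, -164.4]
force: [-0.4, -0.5, -0.8]
gripper_width: 0.4
```

>>> drive_tool(
  moves=[
    {"claw":1,"dx":-0.57,"dy":-1,"dz":0,"yaw":0},
    {"claw":1,"dx":-0.57,"dy":-1,"dz":0,"yaw":0},
    {"claw":1,"dx":-0.57,"dy":-1,"dz":0,"yaw":0},
    {"claw":1,"dx":-0.57,"dy":-1,"dz":0,"yaw":0},
    {"claw":1,"dx":-0.57,"dy":-1,"dz":0,"yaw":0},
  ],
)

```text
time_s: 2.8
ee_pos: [448.5, 288.8, 357.0]
ee_rot: [-179.8, -0.1, -164.4]
force: [0.3, -0.6, -0.4]
gripper_width: 0.1
```

>>> drive_tool(
  moves=[
    {"claw":1,"dx":-0.57,"dy":-0.87,"dz":0,"yaw":0},
    {"claw":1,"dx":-0.57,"dy":-0.87,"dz":0,"yaw":0},
    {"claw":1,"dx":-0.57,"dy":-0.87,"dz":0,"yaw":0},
    {"claw":1,"dx":-0.57,"dy":-0.87,"dz":0,"yaw":0},
    {"claw":1,"dx":-0.57,"dy":-0.87,"dz":0,"yaw":0.15},
  ],
)

```text
time_s: 3.42
ee_pos: [530.7, 216.7, 356.9]
ee_rot: [-179.8, -0.1, -165.7]
force: [-0.0, 0.3, -0.1]
gripper_width: 0.2
```

>>> drive_tool(
  moves=[
    {"claw":1,"dx":0,"dy":0,"dz":0.5,"yaw":0},
    {"claw":1,"dx":0,"dy":0,"dz":0.75,"yaw":0},
    {"claw":1,"dx":0,"dy":0,"dz":0.75,"yaw":0},
  ],
)

```text
time_s: 3.8
ee_pos: [531.4, 216.0, 314.4]
ee_rot: [-179.9, -0.1, -165.8]
force: [0.6, -0.2, -0.1]
gripper_width: 0.3
```

```bash
python3 - <<'E'
from h import *
S=grab_frame("scene");T=grab_frame("top")
a=cv2.resize(T["color"][160:290,80:210],(400,400),interpolation=cv2.INTER_CUBIC)
b=cv2.resize(S["color"][90:220,320:450],(400,400),interpolation=cv2.INTER_CUBIC)
cv2.imwrite("pics/c4.png",np.hstack([a,b]))
E
```

```text
(no output)
```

View pics/c4.png

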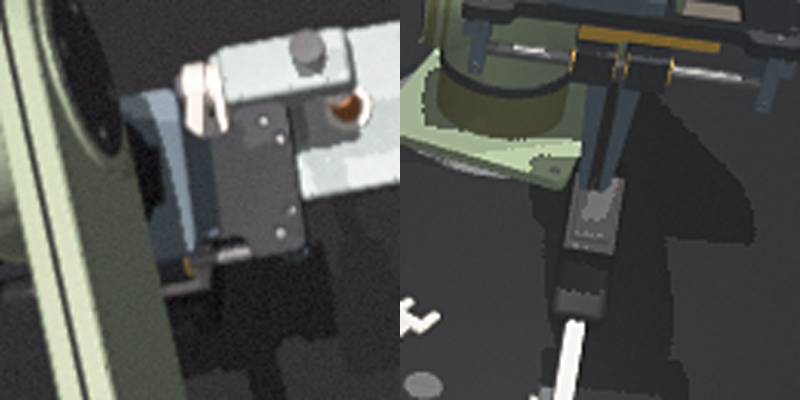

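```bash
python3 - <<'E'
import numpy as np
c,s=np.cos,np.sin
for th in np.linspace(.6,-.15,12):
    off=8*(th+.15)/.75
    bx=-165*c(th)+16*s(th); bz=175+165*s(th)+16*c(th)  # sunk
    e=off-(16 if th>0 else -16); e=np.clip(e,-20*c(th),20*c(th))
    print(round(th,2),"u rel start",round(bx+off-(-165*c(.6)+23*s(.6)),1),"z",round(bz-e*np.tan(th),1))
E
```

```text
0.6 u rel start 4.0 z 286.8
0.53 u rel start -3.6 z 277.6
0.46 u rel start -10.7 z 267.8
0.4 u rel start -17.1 z 257.6
0.33 u rel start -22.8 z 246.9
0.26 u rel start -27.8 z 235.8
0.19 u rel start -32.1 z 224.4
0.12 u rel start -35.7 z 212.7
0.05 u rel start -38.5 z 200.7
-0.01 u rel start -40.6 z 189.0
-0.08 u rel start -41.8 z 178.8
-0.15 u rel start -42.3 z 168.6
```

>>> drive_tool(
  moves=[
    {"claw":1,"dx":0.1,"dy":0.2,"dz":0.5,"yaw":0},
    {"claw":1,"dx":0,"dy":0,"dz":0.3,"yaw":0},
    {"claw":1,"dx":0,"dy":0,"dz":0.2,"yaw":0},
  ],
)

```text
time_s: 4.28
ee_pos: [527.1, 220.2, 293.1]
ee_rot: [-179.9, -0.2, -165.7]
force: [-0.2, 0.1, 3.5]
gripper_width: 0.7
```

>>> drive_tool(
  moves=[
    {"claw":1,"dx":0.1,"dy":0,"dz":0.35,"yaw":0},
    {"claw":1,"dx":0.3,"dy":0,"dz":0.4,"yaw":0},
  ],
)

```text
time_s: 4.53
ee_pos: [521.0, 218.8, 280.4]
ee_rot: [-179.9, 0.2, -165.7]
force: [1.8, 0.8, 7.5]
gripper_width: 0.4
```

>>> drive_tool(
  moves=[
    {"claw":1,"dx":0.35,"dy":0,"dz":0.5,"yaw":0},
    {"claw":1,"dx":0.35,"dy":0,"dz":0.5,"yaw":0},
    {"claw":1,"dx":0.3,"dy":0,"dz":0.5,"yaw":0},
  ],
)

```text
time_s: 4.9
ee_pos: [505.2, 214.8, 254.5]
ee_rot: [180.0, 1.1, -165.7]
force: [1.0, 0.5, 5.7]
gripper_width: 0.6
```

>>> drive_tool(
  moves=[
    {"claw":1,"dx":0.4,"dy":0,"dz":0.5,"yaw":0},
    {"claw":1,"dx":0.3,"dy":0,"dz":0.5,"yaw":0},
    {"claw":1,"dx":0.25,"dy":0,"dz":0.5,"yaw":0},
  ],
)

```text
time_s: 5.28
ee_pos: [493.4, 211.9, 226.8]
ee_rot: [179.9, 2.2, -165.8]
force: [5.0, 0.3, 6.3]
gripper_width: 0.4
```

>>> drive_tool(
  moves=[
    {"claw":1,"dx":0.3,"dy":0,"dz":0.5,"yaw":0},
    {"claw":1,"dx":0.25,"dy":0,"dz":0.5,"yaw":0},
  ],
)

```text
time_s: 5.52
ee_pos: [486.9, 210.4, 207.4]
ee_rot: [179.9, 2.8, -165.8]
force: [5.8, 1.3, 6.1]
gripper_width: 0.4
```

```bash
python3 - <<'E'
from h import *
S=grab_frame("scene")
b=cv2.resize(S["color"][90:340,260:460],(480,600),interpolation=cv2.INTER_CUBIC)
cv2.imwrite("pics/c5.png",b)
E
```

```text
(no output)
```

View pics/c5.png

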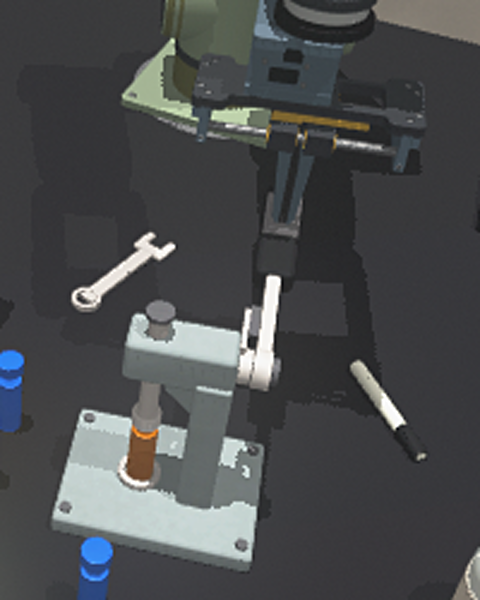

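>>> drive_tool(
  moves=[
    {"claw":1,"dx":0.3,"dy":0,"dz":0.45,"yaw":0},
    {"claw":1,"dx":0.15,"dy":0,"dz":0.45,"yaw":0},
  ],
)

```text
time_s: 5.82
ee_pos: [480.0, 208.8, 188.9]
ee_rot: [179.9, 3.0, -165.8]
force: [4.3, 0.1, 6.6]
gripper_width: 0.3
```

>>> drive_tool(
  moves=[
    {"claw":1,"dx":0.1,"dy":0,"dz":0.4,"yaw":0},
  ],
)

```text
time_s: 5.95
ee_pos: [479.6, 208.7, 181.4]
ee_rot: [179.9, 3.2, -165.8]
force: [4.6, 1.5, 7.2]
gripper_width: 0.5
```

>>> drive_tool(
  moves=[
    {"claw":1,"dx":0.1,"dy":0,"dz":0.35,"yaw":0},
  ],
)

```text
time_s: 6.08
ee_pos: [479.4, 208.6, 175.1]
ee_rot: [179.9, 3.5, -165.7]
force: [3.8, 0.6, 8.5]
gripper_width: 0.4
```

>>> drive_tool(
  moves=[
    {"claw":1,"dx":0.05,"dy":0,"dz":0.25,"yaw":0},
  ],
)

```text
time_s: 6.2
ee_pos: [479.4, 208.7, 170.7]
ee_rot: [179.8, 3.6, -165.7]
force: [2.2, -0.1, 7.9]
gripper_width: 0.7
```

>>> drive_tool(
  moves=[
    {"claw":1,"dx":0,"dy":0,"dz":0.2,"yaw":0},
  ],
)

```text
time_s: 6.32
ee_pos: [479.6, 208.7, 167.2]
ee_rot: [179.8, 3.6, -165.8]
force: [0.5, -0.0, 8.1]
gripper_width: 0.3
```

>>> drive_tool(
  moves=[
    {"claw":1,"dx":0,"dy":0,"dz":0.2,"yaw":0},
  ],
)

```text
time_s: 6.45
ee_pos: [479.9, 208.8, 166.0]
ee_rot: [179.8, 3.7, -165.8]
force: [-7.9, -3.5, 35.0]
gripper_width: 0.3
```

>>> drive_tool(
  moves=[
    {"claw":1,"dx":0,"dy":0,"dz":0.2,"yaw":0},
  ],
)

```text
time_s: 6.58
ee_pos: [479.9, 208.8, 166.0]
ee_rot: [179.8, 3.8, -165.8]
force: [-8.1, -4.8, 32.8]
gripper_width: 0.6
```

Hard stop reached (force jumps at 166 mm). Retreat upward.

>>> drive_tool(
  moves=[
    {"claw":1,"dx":0,"dy":0,"dz":-0.3,"yaw":0},
    {"claw":1,"dx":0,"dy":0,"dz":-0.7,"yaw":0},
    {"claw":1,"dx":0,"dy":0,"dz":-1,"yaw":0},
    {"claw":1,"dx":0,"dy":0,"dz":-1,"yaw":0},
    {"claw":1,"dx":0,"dy":0,"dz":-1,"yaw":0},
  ],
)

```text
time_s: 7.2
ee_pos: [466.9, 204.8, 243.8]
ee_rot: [179.9, 2.5, -165.8]
force: [-0.3, 0.5, 0.7]
gripper_width: 0.5
```

>>> drive_tool(
  moves=[
    {"claw":1,"dx":0.5,"dy":1,"dz":-1,"yaw":0},
    {"claw":1,"dx":0.5,"dy":1,"dz":-1,"yaw":0},
    {"claw":1,"dx":0.5,"dy":1,"dz":-1,"yaw":0},
    {"claw":1,"dx":0.5,"dy":1,"dz":0,"yaw":0},
    {"claw":1,"dx":0.5,"dy":1,"dz":0,"yaw":0},
  ],
)

```text
time_s: 7.82
ee_pos: [384.0, 287.5, 300.7]
ee_rot: [-179.9, 1.4, -166.0]
force: [0.2, 0.4, -1.0]
gripper_width: 0.6
```

>>> drive_tool(
  moves=[
    {"claw":1,"dx":0.5,"dy":1,"dz":0,"yaw":0},
    {"claw":1,"dx":0.5,"dy":1,"dz":0,"yaw":0},
    {"claw":1,"dx":0.5,"dy":1,"dz":0,"yaw":0},
    {"claw":1,"dx":0.5,"dy":1,"dz":0,"yaw":0},
    {"claw":1,"dx":0,"dy":0,"dz":0,"yaw":0},
  ],
)

```text
time_s: 8.45
ee_pos: [317.3, 353.7, 294.8]
ee_rot: [-179.3, 0.3, -165.8]
force: [0.1, -0.3, -0.3]
gripper_width: 0.4
```

```bash
python3 - <<'E'
from h import *
from workcell import telemetry
S=grab_frame("scene");T=grab_frame("top")
cv2.imwrite("pics/s6.png",S["color"])
a=cv2.resize(T["color"][160:290,80:210],(400,400),interpolation=cv2.INTER_CUBIC)
b=cv2.resize(S["color"][210:310,280:380],(400,400),interpolation=cv2.INTER_CUBIC)
cv2.imwrite("pics/c6.png",np.hstack([a,b])); s=telemetry.state();print(s["time_s"],s["ee_pos"],s["force"],abs(s["qvel"]).max())
E
```

```text
8.55 [318.39266483 353.07342968 295.01337501] [0.82451611 0.46394968 0.18583289] 0.9894929209863625
```

View pics/c6.png

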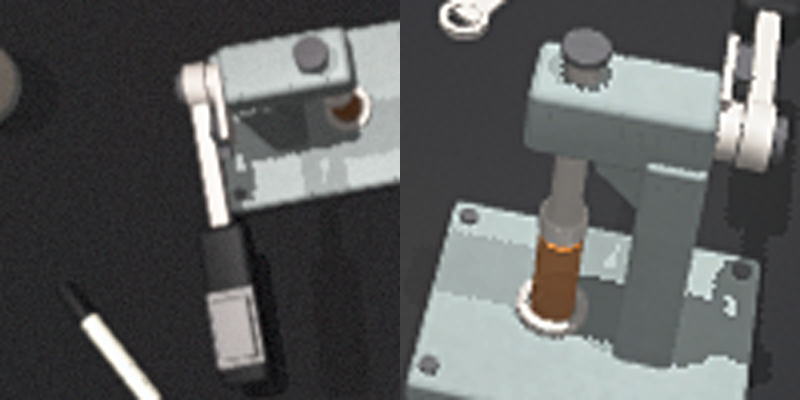

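View pics/s6.png

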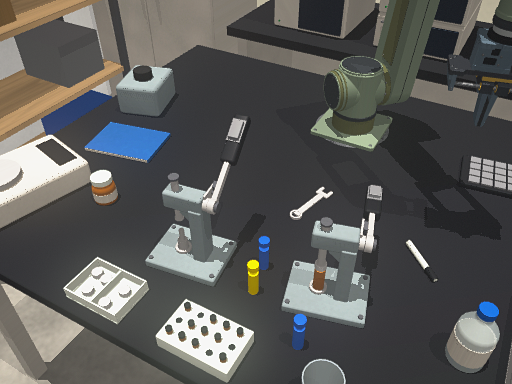

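```bash
python3 - <<'E'
from h import *
S=grab_frame("scene");T=grab_frame("top")
pt=blob(T["color"],(140,240,175,285),90,200); ps=blob(S["color"],(362,175,390,212),110,255)
print(tri(T,pt,S,ps))
from workcell import job
E
```

```text
[147 253  19  27 391] [156.09974425 266.05882353]
rect ((15.905403137207031, 25.932432174682617), (25.481842041015625, 15.617903709411621), 80.53767395019531)
[367 185  16  15 166] [374.62048193 191.57228916]
rect ((12.413934707641602, 16.94672203063965), (14.395183563232422, 13.942503929138184), 5.19442892074585)
(array([483.64463912, 209.83308713, 165.96232668]), np.float64(1.1162129141583066))
```

Button is at about 166–173 mm, lever fully down, robot clear.

```bash
python3 -c "
from workcell import job
print(job.job_done())"
```

```text
the job is handed in; nothing more can be done
None
```

I pressed the amber vial's cap in the left (+y) press and handed the job in at about 8.6 s. No verdict was reported.

I pushed the release button with closed fingertips and followed the button's arc down. At a tool height of 166 mm the force rose from 8 to 35 N, which is about where I had worked out the hard stop to be. I then lifted off and moved the arm clear.

**Last checks:**
- **Left lever:** it stayed down after release. Two-view measurement put the button at about 166 mm, against a nominal 173 mm and a limit of 200 mm. The 7 mm gap probably comes from rough pixel picking on the pad and its rim.
- **Vial and cap:** the ram dropped and the vial stands upright in its nest, with the orange gap under the cap nearly gone. I judged this by eye and did not measure the cap height directly.
- **Right press:** I never touched it, and its lever looks unchanged, still up.
- **Robot:** it stands well clear, with tool forces below 1 N.
- **Tool tilt:** the tool tilted by up to 3.8 degrees during the push, with no visible effect.

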